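# Fasten a trinket box and hold it in the corner of the carving board

### The job

The lid of the small wooden box is to be carved next. First swing the box's brass hasp down over its staple so that the lid is fastened, then set the box flat on the carving board and push it home into the corner, flush against both wooden stops at once, with the hasp facing away from the stops. Finish still holding it there, pressed firmly against both stops with the hasp down, for the carver to start; do not let go, and leave everything else on the desk where it is.

Things in the scene. Friction and masses are not known exactly. Their poses are not given: they have to be found in the camera images.
- box_mid (a point): centre (half-way up) of the loose wooden trinket box, 56 mm deep (x) x 100 mm long (y) x 60 mm tall, about 0.2 to 0.4 kg, standing upright on the desk. -x is its front, with the hasp and staple in the middle of the front's length; +x is its plain back, with the lid's hinges let in flush; the two y ends are plain too. The lid is the top 18 mm, lies shut, and nothing but the hasp fastens it. Above the staple, the box with its hasp shut is 60 mm through from front to back
- hasp (a joint): brass hasp, 50 mm long, 20 mm wide, 2.5 mm thick, hinged along the top front edge of the lid. 0 = hanging flat down the box's front with its slot over the staple (fastened); about 1.57 = sticking straight out from the front; more = pointing up and outwards (stop at 2.6). It stays where it is left, with light friction (0.008 N m), so a fingertip coming down on it or squeezing it against the front swings it shut
- hasp_pin (a point): the hasp's hinge axis, at the middle of its length: 2 mm in front of the box's front, at the height of the box's top (60 mm)
- hasp_end (a point): the free end of the hasp, 50 mm from its hinge axis; with the hasp shut it hangs 10 mm above the box's underside
- staple (a point): outermost point of the brass wire staple on the box's front, 8 mm out from the front, 20 mm above the box's underside; the wire covers 15 to 25 mm above the underside and passes through the hasp's slot (8 mm wide)
- board: carving board screwed to the desk: plywood 220 mm (x) x 200 mm (y) x 12 mm thick; origin at the middle of its underside, on the desk. Two wooden stops stand on it at right angles: one along its +x edge, one along its +y edge, each 20 mm wide and 14 mm high above the board's top, so 26 mm above the desk. The wood rubs (friction coefficient about 0.5 to 0.7), so a hard push on one stop takes up part of a push along it towards the other
- corner (a point): the inner corner of the two stops, on the board's top face: 90 mm along +x and 80 mm along +y from the board's origin, 12 mm above the desk; same axes as the board. The free board face lies towards -x and -y of it
- stop_far: the stop along the board's +x edge, 200 mm long in y; its stop face looks to the board's -x and passes through the corner. Origin at the middle of its underside, on the board's top
- stop_side: the stop along the board's +y edge, 194 mm long in x (it ends 6 mm short of the other stop: a chip gap); its stop face looks to the board's -y and passes through the corner. Origin at the middle of its underside, on the board's top
- lid (a joint): the box's lid, hinged along the back: 0 = shut, grows as it opens
- glue: bystander, leave it alone: white glue bottle, upright, 68 mm across, 190 mm tall; origin at the middle of its underside
- phone: bystander, leave it alone: black phone lying flat, 150 x 73 x 9 mm; origin at the middle of its underside
- clay_disc: bystander, leave it alone: single terracotta disc, 45 mm across, 6 mm thick; origin at the middle of its underside
- primed_disc: bystander, leave it alone: single white disc, 45 mm across, 6 mm thick; origin at the middle of its underside
- gouge: bystander, leave it alone: carving gouge lying on the front of the carving board: dark wood handle 85 x 22 x 18 mm, steel blade, 143 mm long in all; x runs towards the blade; origin on its underside 20 mm towards the blade from the handle's middle
- brush_cup: bystander, leave it alone: clear cup with three brushes standing in it, 72 mm across, 172 mm tall with the brushes; origin at the middle of its underside
- scissors: bystander, leave it alone: scissors lying flat with black handles, about 165 mm long, 10 mm high; origin at the middle of its underside
Not all that is in view belongs to the job. Of the things like the part that bears box_mid, leave any that is purple or red; of the rest the larger one is meant.

How it is judged:
On the way, in this order (a step that is already met when the one before it is completed fails the run):
1. the hasp is swung down over the staple, the lid shut (value of joint hasp below 0.15 rad and value of joint lid below 0.08 rad), for 0.2 s.
2. the box stands on the board and touches both stops (contact force between box and stop_far above 0.5 N and contact force between box and stop_side above 0.5 N and z of box_mid in the frame of corner between 0.026 and 0.034 m), for 0.2 s.
At the end, for the whole second after the job is handed in: Hasp down (joint below 0.15), lid shut (below 0.08); box flat on the board (3 mm, tilt 0.05), square (0.04 rad) and home in the corner (centre within 3 mm; back on one stop, an end on the other), pressing each stop with over 1.5 N, the fingers still on it with over 1 N (all of step 1 and contact force between box and stop_far above 1.5 N and contact force between box and stop_side above 1.5 N and contact force between the fingers and box above 1 N and z of box_mid in the frame of corner between 0.027 and 0.033 m and angle between box_mid's own z axis and vertical below 0.05 rad and ((x of box_mid in the frame of corner between -0.031 and -0.025 m and y of box_mid in the frame of corner between -0.053 and -0.047 m and angle between the x axis of box_mid and the x axis of board, either way round below 0.04 rad) or (x of box_mid in the frame of corner between -0.053 and -0.047 m and y of box_mid in the frame of corner between -0.031 and -0.025 m and angle between the x axis of box_mid and the y axis of board, either way round below 0.04 rad))); the arm keeps its last pose, push and grip.
It fails at once if a bystander is shoved by more than 40 mm (distance of any of glue, phone, clay_disc, primed_disc, gouge, brush_cup, scissors from where it was at the start of the episode above 0.04 m).
It fails at once if the glue bottle or the brush cup is tipped (angle between any of glue, brush_cup's own z axis and vertical above 0.4 rad).
It also fails if it takes over 54 s, if anything falls off the work surface, if the arm or the gripper's body presses on something with over 40 N, if the wrist force passes 120 N, or if a joint passes its speed limit or range.

### The arm

A 6-joint arm with a two-finger parallel gripper is mounted at the origin on the work surface. World frame = base frame: x ahead of the robot, y to its left, z up, the work surface at z = 0. Lengths are in m, angles in rad, forces in N, time in s.
With the tool pointing down it reaches from about 0.3 to 0.775 m from the base axis. Payload 14.6 kg.
Tool frame: the origin (TCP) lies midway between the tips of the shut fingers; the grasp point (between the pads) lies 19 mm behind it (ctrl.pinch_z is the distance from the TCP to the grasp point, in m); z points along the fingers, y is the line along which they close (so a half turn about z gives the same grasp; the last joint's range is limited). The gripper opens to 94 mm and grips with 3 to 60 N. Pads are 16 mm wide; open, the fingers measure 119 mm over their backs; the gripper's body (75 mm by 177 mm) begins 78 mm behind the grasp point.
Start: joints at [1.256, 0.3, 1.521, -0, 1.321, -0.067], TCP at [0.135, 0.533, 0.205] pointing down, gripper open.
Joint ranges: [-3.03, 3.03], [-0.79, 2.21], [0.23, 2.52], [-1.04, 4.18], [0, 3.07], [-2.55, 2.55]. Speed limits (rad/s): [2.22, 2.22, 2.57, 3.14, 3.14, 3.14].

### API

Orientations are given as [roll, pitch, yaw] about the fixed x, y, z axes, in that order (R = Rz(yaw) Ry(pitch) Rx(roll)).
In Python, from station import ctrl gives the robot as it stands.
- The arm moves only by the tool jog_arm, never from a script. Its argument "motion" is a list of rows, each a list of 7 numbers: the shift along the tool's x, y, z in m, then the turn, a rotation vector about the tool's x, y, z in rad, then the opening, from -1 (shut) to 1 (fully open). In form: [[tx, ty, tz, rx, ry, rz, gripper], ...]. A call has 1 to 5 rows; each row shifts and turns the commanded pose from where the row before left it, along the tool's axes as they then stand; what a row does not reach is not made up. A row lasts 1/10 s, in which the tool goes at most 50 mm and 8.59 degrees, less where a joint would pass 70% of its speed; a pose out of reach is approached as far as the arm can. A call is refused whole if a number of a shift passes 0.05 or a number of a turn 0.15, either way. A call with a gripper value outside its range is refused whole. The fingers move at their own pace and stop on an object; "squeeze" is the grip in N (left out, the last holds). Time passes only in rows, so rows that do not move let the fingers close. It gives the time, the measured TCP pose, the force, the opening and the grip force at its end, in the units of the state.
- ctrl.get_obs(): the state, without advancing time (a new reading comes with each control period).
- ctrl.camera(name): name is "scene" or "top" or "wrist"; returns the picture (384x512x3 uint8, red, green, blue); there is no depth.
- ctrl.camera_model(name): a dict with "intrinsics" (3x3 intrinsics, pixels), "rvec" (rotation vector, rad) and "tvec" (3), from world to camera coordinates, as OpenCV has them. Camera axes: x right, y down, z forward; pixel columns grow to the right and rows downward; lengths in m; the calibration is good to about 2 mm. A picture is of the moment at which its call begins: read the wrist's pose just before it. camera_model takes no time and is no camera call; for the wrist camera it gives the pose at the moment of the call.
- ctrl.hand_in(): hands the job in; it is judged then, once.
The state is a dict: "time_s": time; "qpos": joint angles; "joint_vel": joint speeds; "tau": joint torques, N m; "ee_pos": TCP position; "eef_rot": TCP orientation; "force": force on the tool from outside, world axes, zero at the start; "moment": the same for the moment, N m; "grip_width": finger opening in m; "grip_force": force on a finger pad.
Only numpy, scipy, OpenCV 4.12 (cv2) and the standard library are available. Lean on these libraries where they do the work, as an engineer would, in place of code of your own. Each camera call takes 0.05 s, during which the arm holds its last target. There are 200 camera calls.

## Working session

There is one attempt and no reset: what is moved stays moved. The work goes in short steps, Python scripts to look and compute and a tool call to move; the robot and the scene stay as the last step left them, time stands still between calls to the robot, and variables do not carry over. Pictures are saved under pics/ and viewed, at most 12 in all, crops included, and the job is handed in when it is done.

Besides the shell and the picture viewer there is one more tool, called after "Call:" in YAML: its name, and indented under it one key for each argument. jog_arm: Moves the arm, as the interface text tells. Its arguments: {"type":"object","properties":{"motion":{"type":"array"},"squeeze":{"type":"number"}},"required":["motion"]}

```bash
ls; mkdir -p pics
cat > h.py <<'E'
import numpy as np,cv2
from station import ctrl
def ray(cam,u,v,z):
    m=ctrl.camera_model(cam) if isinstance(cam,str) else cam
    K=np.array(m["intrinsics"]);R=cv2.Rodrigues(np.array(m["rvec"],float))[0];t=np.array(m["tvec"],float).ravel()
    c=-R.T@t;d=R.T@np.linalg.inv(K)@np.array([u,v,1.]);return c+d*(z-c[2])/d[2]
def proj(cam,P):
    m=ctrl.camera_model(cam) if isinstance(cam,str) else cam
    return cv2.projectPoints(np.array(P,float).reshape(-1,3),np.array(m["rvec"],float),np.array(m["tvec"],float),np.array(m["intrinsics"],float),None)[0].reshape(-1,2)
def snap(cam,f):
    im=ctrl.camera(cam);cv2.imwrite(f,im[:,:,::-1]);return im
E
python3 - <<'E'
from h import *
snap("top","pics/top.png");snap("scene","pics/scene.png")
for c in("top","scene"):
    m=ctrl.camera_model(c);R=cv2.Rodrigues(np.array(m["rvec"],float))[0];print(c,-R.T@np.array(m["tvec"]).ravel(),m["intrinsics"])
print(ctrl.get_obs())
E
```

```text
pics
top [ 0.40214863 -0.07924746  1.57165662] [[475.59258645   0.         255.21948777]
 [  0.         475.59258645 189.7461014 ]
 [  0.           0.           1.        ]]
scene [ 0.90575564 -0.54425742  0.98686695] [[405.72338859   0.         253.76264323]
 [  0.         405.72338859 194.29041236]
 [  0.           0.           1.        ]]
{'time_s': 0.1, 'qpos': array([ 1.25638629e+00,  3.00417982e-01,  1.52151341e+00,  2.85325253e-08,
        1.32071417e+00, -6.66221347e-02]), 'joint_vel': array([-0.00028851, -0.00346031, -0.00089929, -0.00023276, -0.00148487,
        0.00117281]), 'tau': array([ 1.73930071e-04, -5.32649374e+01, -3.53282189e+01,  7.09206867e-02,
        2.34274036e-02, -7.29376461e-05]), 'ee_pos': array([0.13483399, 0.5329713 , 0.2049441 ]), 'eef_rot': array([-3.14054208e+00, -7.01230340e-05,  2.89380471e+00]), 'force': array([-0.09454467, -0.32822667, -0.64942895]), 'moment': array([ 0.02849212, -0.00071568,  0.00287516]), 'grip_force': 0.0, 'grip_width': 0.094040717618}
```

View pics/top.png

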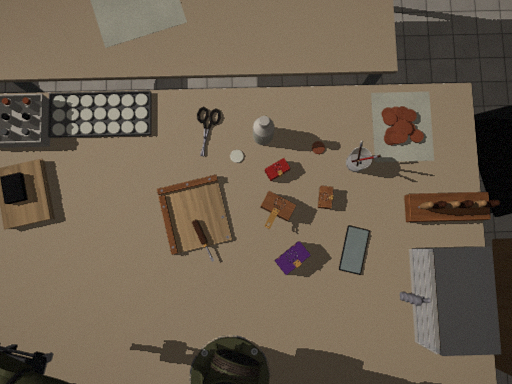

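View pics/scene.png

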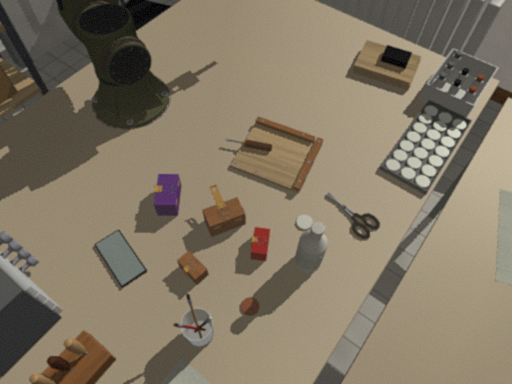

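Run:
```python
from h import *
a=cv2.imread("pics/top.png")[165:285,145:315];b=cv2.imread("pics/scene.png")[110:270,140:330]
a=cv2.resize(a,None,fx=4.7,fy=4.7,interpolation=cv2.INTER_CUBIC)
cv2.imwrite("pics/ta.png",cv2.convertScaleAbs(a,alpha=1.4));
cv2.imwrite("pics/sa.png",cv2.convertScaleAbs(cv2.resize(b,None,fx=4,fy=3.7,interpolation=cv2.INTER_CUBIC)[:,:],alpha=1.2))
```

```text
(no output)
```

View pics/ta.png

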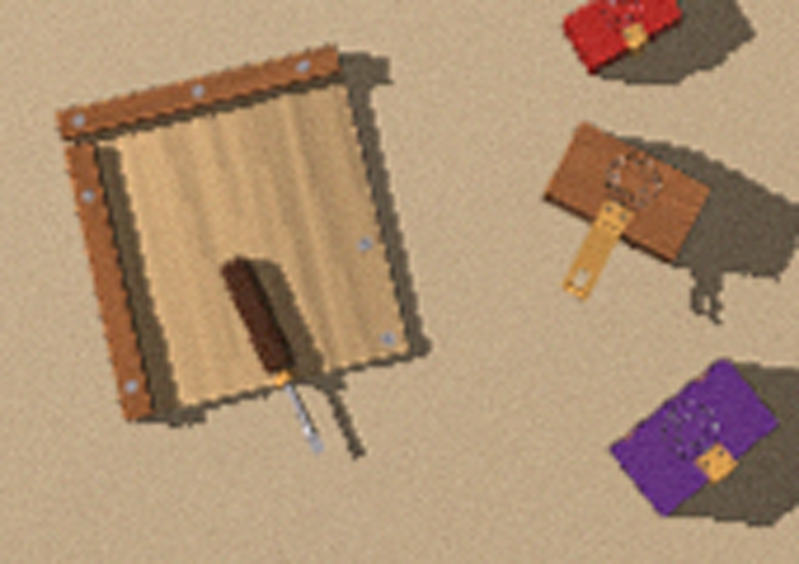

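The crop shows the box top with corners at crop px (587,122),(710,187),(677,262),(545,197) and the hasp pointing lower left to about (575,297). The stops are on the board's top and left edges, with the inner corner near (97,143).

Run:
```python
from h import *
im=cv2.imread("pics/top.png");hsv=cv2.cvtColor(im,cv2.COLOR_BGR2HSV)
print([hsv[int(165+y/4.7),int(145+x/4.7)] for x,y in((600,160),(680,210),(110,280),(200,80),(600,240),(200,200),(720,240),(450,400))])
f=lambda x,y,z:ray("top",145+(x+.5)/4.7-.5,165+(y+.5)/4.7-.5,z)
C=np.array([f(x,y,.06) for x,y in((587,122),(710,187),(677,262),(545,197))])
print("box",C[:,:2],C.mean(0)); 
for i in range(4): d=C[(i+1)%4]-C[i];print(np.linalg.norm(d),np.degrees(np.arctan2(d[1],d[0])))
print("hasp tip low", f(575,297,.09),f(575,297,.06))
B=np.array([f(x,y,.026) for x,y in((57,112),(336,45),(128,420))])
for i in(1,2): d=B[i]-B[0];print("stop",np.linalg.norm(d),np.degrees(np.arctan2(d[1],d[0])))
print(B, "corner12",f(97,143,.026))
print("gouge",f(238,262,.02),f(278,368,.02),f(318,448,.01),f(222,270,.02))
m=cv2.inRange(hsv,(5,120,60),(14,255,255))
n,l,s,c=cv2.connectedComponentsWithStats(m)
for i in range(1,n):
    if s[i,4]>60: print(s[i],c[i],cv2.minAreaRect(np.argwhere(l==i)[:,::-1].astype(np.float32)))
```

```text
[array([ 11, 164, 106], dtype=uint8), array([ 11, 163, 108], dtype=uint8), array([ 11, 160, 110], dtype=uint8), array([ 12, 165, 113], dtype=uint8), array([ 17, 160, 137], dtype=uint8), array([ 17, 113, 131], dtype=uint8), array([15, 86, 71], dtype=uint8), array([ 19,  73, 133], dtype=uint8)]
box [[ 0.58386981 -0.1419257 ]
 [ 0.53732273 -0.224156  ]
 [ 0.48699636 -0.19997338]
 [ 0.53334425 -0.11190987]] [ 0.53538329 -0.16949124  0.06      ]
0.09449048838242523 -119.51235980665058
0.05583495690659065 154.3349770364637
0.09951537064474905 62.242133107512856
0.05876888793195451 -30.713372415964294
hasp tip low [ 0.46390444 -0.12928733  0.09      ] [ 0.46515484 -0.13030052  0.06      ]
stop 0.19924499731966455 -77.72568952284273
stop 0.21911676129431884 -167.25653918314552
[[0.60418553 0.22520462 0.026     ]
 [0.64654348 0.03051417 0.026     ]
 [0.39046616 0.1768705  0.026     ]] corner12 [0.58178153 0.1974878  0.026     ]
gouge [0.49701011 0.10123904 0.02      ] [0.42326146 0.07447678 0.02      ] [0.36775064 0.04856719 0.01      ] [0.49175143 0.11236937 0.02      ]
[ 382  107   42   38 1108] [400.15613718 125.32942238] ((402.4364013671875, 124.70508575439453), (36.802425384521484, 39.35426712036133), 85.42607879638672)
[312 147  13   7  71] [318.32394366 149.84507042] ((318.0, 150.0), (6.0, 12.0), 90.0)
[157 175  61  79 716] [177.20251397 204.24301676] ((193.55055236816406, 214.21910095214844), (67.6827163696289, 61.536556243896484), 77.00537872314453)
[318 186  15  22 267] [324.90262172 196.71910112] ((325.0617370605469, 196.69703674316406), (13.421889305114746, 21.628416061401367), 4.39870548248291)
[261 191  35  29 512] [278.1953125  205.03320312] ((278.02276611328125, 205.40675354003906), (31.1584415435791, 18.58328628540039), 27.758541107177734)
[ 404  192   87   30 1504] [440.50664894 205.57845745] ((446.9463195800781, 206.22889709472656), (27.896284103393555, 85.41533660888672), 88.26429748535156)
```

View pics/sa.png

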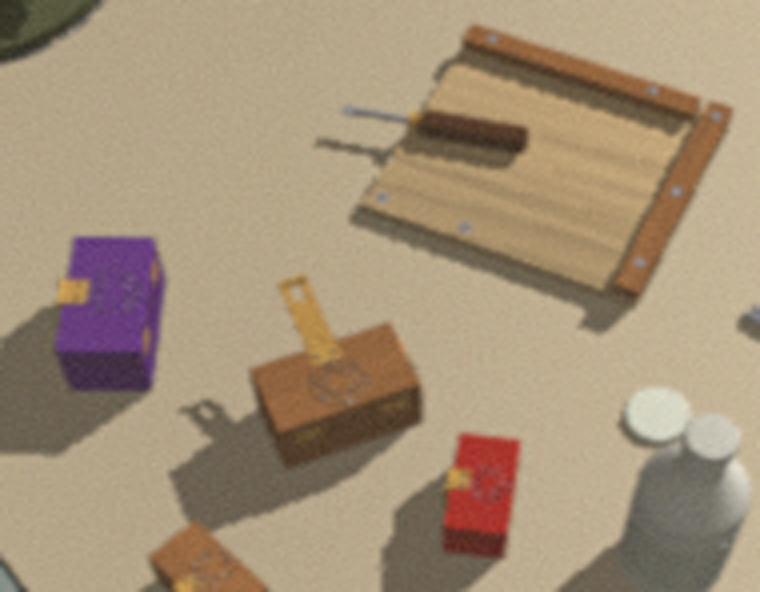

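```bash
cat >> h.py <<'E'
from scipy.spatial.transform import Rotation as Rr
def plan(goal,yaw,n,start=None):
    """rows (tool frame) from measured pose to goal/yaw, tool down, n rows straight line"""
    o=ctrl.get_obs();p=np.array(o["ee_pos"]);R=Rr.from_euler("xyz",o["eef_rot"])
    Rg=Rr.from_euler("xyz",[np.pi,0,np.radians(yaw)]);rv=(R.inv()*Rg).as_rotvec()
    st=Rr.from_rotvec(rv/n)
    for i in range(n):
        print(np.round(R.inv().apply((np.array(goal)-p)/n),3).tolist()+np.round(rv/n,3).tolist());R=R*st
E
python3 - <<'E'
from h import *
def tri(a,b):
    P=[]
    for c in("top","scene"):
        m=ctrl.camera_model(c);R=cv2.Rodrigues(np.array(m["rvec"],float))[0];P.append(np.array(m["intrinsics"])@np.c_[R,np.array(m["tvec"]).ravel()])
    X=cv2.triangulatePoints(P[0],P[1],np.array(a,float),np.array(b,float)).ravel();return X[:3]/X[3]
t=(145+575/4.7,165+297/4.7);s=(140+292/4.,110+278/3.7)
X=tri(t,s);print("tip",X,proj("top",X)-t,proj("scene",X)-s)
print("glue",ray("top",265,141,0),ray("top",263,121,.19),"red",ray("top",277,170,.05),"disc",ray("top",237,156,0))
plan([.535,-.169,.2],61.8,20)
E
```

```text
tip [ 0.46516445 -0.12947596  0.06860841] [[-0.56615012 -0.5063042 ]] [[-1.20579215  0.16842375]]
glue [ 0.75977697 -0.13422884  0.        ] [ 0.7774874  -0.12335459  0.19      ] red [ 0.65157962 -0.16864091  0.05      ] disc [ 0.71067226 -0.03875228  0.        ]
[-0.028, -0.029, 0.0, -0.0, 0.0, 0.091]
[-0.031, -0.026, 0.0, -0.0, 0.0, 0.091]
[-0.033, -0.024, 0.0, -0.0, 0.0, 0.091]
[-0.035, -0.021, 0.0, -0.0, 0.0, 0.091]
[-0.037, -0.017, 0.0, -0.0, 0.0, 0.091]
[-0.038, -0.014, 0.0, -0.0, 0.0, 0.091]
[-0.039, -0.01, 0.0, -0.0, 0.0, 0.091]
[-0.04, -0.007, 0.0, -0.0, 0.0, 0.091]
[-0.04, -0.003, 0.0, -0.0, 0.0, 0.091]
[-0.04, 0.0, 0.0, -0.0, 0.0, 0.091]
[-0.04, 0.004, 0.0, -0.0, 0.0, 0.091]
[-0.04, 0.008, 0.0, -0.0, 0.0, 0.091]
[-0.039, 0.011, 0.0, -0.0, 0.0, 0.091]
[-0.038, 0.015, 0.0, -0.0, 0.0, 0.091]
[-0.036, 0.018, 0.0, -0.0, 0.0, 0.091]
[-0.034, 0.021, 0.0, -0.0, 0.0, 0.091]
[-0.032, 0.024, 0.0, -0.0, 0.0, 0.091]
[-0.03, 0.027, 0.0, -0.0, 0.0, 0.091]
[-0.027, 0.03, 0.0, -0.0, 0.0, 0.091]
[-0.024, 0.032, 0.0, -0.0, 0.0, 0.091]
```

Call:
jog_arm:
  motion:
    - [-0.028,-0.029,0,0,0,0.091,1]
    - [-0.031,-0.026,0,0,0,0.091,1]
    - [-0.033,-0.024,0,0,0,0.091,1]
    - [-0.035,-0.021,0,0,0,0.091,1]
    - [-0.037,-0.017,0,0,0,0.091,1]

```text
time_s: 0.6
ee_pos: [0.2363, 0.3555, 0.2052]
eef_rot: [-3.141, 0.0, 2.435]
force: [0.4, 0.2, -0.1]
grip_width: 0.0941
grip_force: 0.0
```

Call:
jog_arm:
  motion:
    - [-0.038,-0.014,0,0,0,0.091,1]
    - [-0.039,-0.01,0,0,0,0.091,1]
    - [-0.04,-0.007,0,0,0,0.091,1]
    - [-0.04,-0.003,0,0,0,0.091,1]
    - [-0.04,0,0,0,0,0.091,1]

```text
time_s: 1.1
ee_pos: [0.3357, 0.1802, 0.2054]
eef_rot: [3.141, 0.0, 1.98]
force: [-0.3, 0.3, -0.2]
grip_width: 0.0939
grip_force: 0.0
```

Call:
jog_arm:
  motion:
    - [-0.04,0.004,0,0,0,0.091,1]
    - [-0.04,0.008,0,0,0,0.091,1]
    - [-0.039,0.011,0,0,0,0.091,1]
    - [-0.038,0.015,0,0,0,0.091,1]
    - [-0.036,0.018,0,0,0,0.091,1]

```text
time_s: 1.6
ee_pos: [0.4352, 0.0035, 0.2054]
eef_rot: [-3.142, -0.0, 1.525]
force: [0.2, 1.3, 1.4]
grip_width: 0.094
grip_force: 0.0
```

Call:
jog_arm:
  motion:
    - [-0.034,0.021,0,0,0,0.091,1]
    - [-0.032,0.024,0,0,0,0.091,1]
    - [-0.03,0.027,0,0,0,0.091,1]
    - [-0.027,0.03,0,0,0,0.091,1]
    - [-0.024,0.032,0,0,0,0.091,1]

```text
time_s: 2.1
ee_pos: [0.5341, -0.171, 0.2051]
eef_rot: [-3.141, -0.0, 1.07]
force: [0.9, 0.2, 0.8]
grip_width: 0.0941
grip_force: 0.0
```

Run:
```python
from h import *
plan([.535,-.169,.15],61.8,4)
snap("wrist","pics/w1.png")
```

```text
[0.001, -0.0, 0.014, -0.0, -0.0, -0.002]
[0.001, -0.0, 0.014, -0.0, -0.0, -0.002]
[0.001, -0.0, 0.014, -0.0, -0.0, -0.002]
[0.001, -0.0, 0.014, -0.0, -0.0, -0.002]
```

View pics/w1.png

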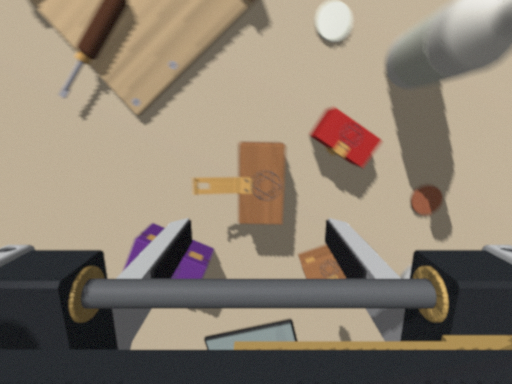

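The wrist view shows the box square to the fingers: corners (240,142), (284,142), (284,224), (239,223), with the hasp pointing out to (194,186).

Run:
```python
from h import *
im=cv2.imread("pics/w1.png");hsv=cv2.cvtColor(im,cv2.COLOR_BGR2HSV)
m=cv2.inRange(hsv,(5,120,60),(15,255,255));m[230:]=0;m[:130]=0;m[:,:225]=0;m[:,300:]=0
r=cv2.minAreaRect(cv2.findNonZero(m));print(r)
C=np.array([ray("wrist",*p,.06)[:2] for p in cv2.boxPoints(r)]);print(C.round(4).tolist(),C.mean(0))
for i in range(4): d=C[(i+1)%4]-C[i];print(np.linalg.norm(d),np.degrees(np.arctan2(d[1],d[0])))
```

```text
((261.5, 183.0), (80.0, 43.0), 90.0)
[[0.5426, -0.1183], [0.5866, -0.1429], [0.5402, -0.2306], [0.4928, -0.2041]] [ 0.54053213 -0.17399625]
0.05047342069424951 -29.18579524340725
0.09922578730347978 -117.91629683762035
0.05427309627673255 150.81592569529334
0.09921598525466069 59.88942752171398
```

Call:
jog_arm:
  motion:
    - [0.001,0.004,0.03,0,0,0.003,1]
    - [0,0,0.03,0,0,0.003,1]
    - [0,0,0.03,0,0,0,1]
    - [0,0,0.015,0,0,0,1]
    - [0,0,0.008,0,0,0,1]

```text
time_s: 2.65
ee_pos: [0.5369, -0.1701, 0.0907]
eef_rot: [-3.139, 0.0, 1.068]
force: [-0.1, -0.0, -0.4]
grip_width: 0.0939
grip_force: 0.0
```

Call:
jog_arm:
  motion:
    - [0,0,0.012,0,0,0,1]
    - [0,0,0.012,0,0,0,1]
    - [0,0,0.012,0,0,0,1]
    - [0,0,0.012,0,0,0,1]
    - [0,0,0.012,0,0,0,1]

```text
time_s: 3.15
ee_pos: [0.5376, -0.1704, 0.0315]
eef_rot: [3.142, 0.0, 1.068]
force: [-0.6, -0.7, -0.6]
grip_width: 0.0939
grip_force: 0.1
```

Run:
```python
from h import *
a=snap("wrist","pics/w2.png");print(ctrl.get_obs()["ee_pos"])
```

```text
[ 0.53672577 -0.1701395   0.02960569]
```

View pics/w2.png

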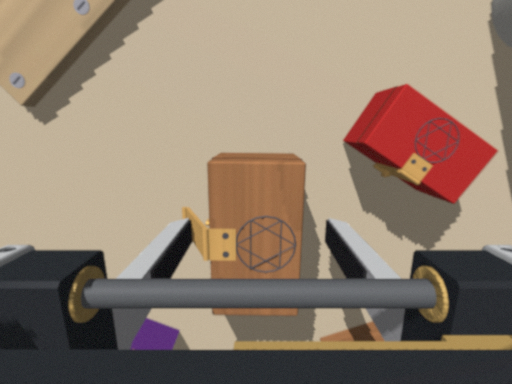

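The hasp has been swung down in front of the left finger (tip at (185,210)), and the box is between the fingers. I'll squeeze it shut.

Call:
jog_arm:
  motion:
    - [0,0,-0.002,0,0,0,0.4]
    - [0,0,0,0,0,0,0.2]
    - [0,0,0,0,0,0,0]
    - [0,0,0,0,0,0,-0.2]
    - [0,0,0,0,0,0,-0.5]
  squeeze: 20

```text
time_s: 3.7
ee_pos: [0.5375, -0.1704, 0.0347]
eef_rot: [-3.141, 0.0, 1.068]
force: [-1.4, 1.1, -0.2]
grip_width: 0.059
grip_force: 20.0
```

Call:
jog_arm:
  motion:
    - [0,0,0,0,0,0,-1]
    - [0,0,0,0,0,0,-1]
    - [0,0,0,0,0,0,-1]
    - [0,0,0,0,0,0,-1]
    - [0,0,0,0,0,0,-1]
  squeeze: 40

```text
time_s: 4.2
ee_pos: [0.5376, -0.1704, 0.0347]
eef_rot: [3.142, -0.0, 1.068]
force: [-3.8, 2.1, 4.8]
grip_width: 0.0586
grip_force: 40.0
```

Run:
```python
from h import *
a=snap("wrist","pics/w3.png");print(ctrl.get_obs()["ee_pos"],ctrl.get_obs()["grip_width"])
```

```text
[ 0.53762943 -0.17043156  0.03469233] 0.05841634855338072
```

View pics/w3.png

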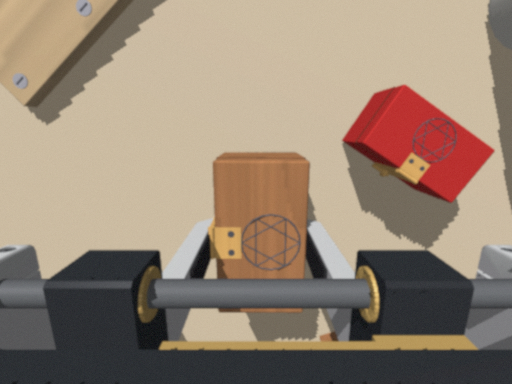

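Hasp is shut against the front, width 58.5 mm. Next I'll lift and carry it to the board.

Call:
jog_arm:
  motion:
    - [0,0,-0.005,0,0,0,-1]
    - [0,0,-0.01,0,0,0,-1]
    - [0,0,-0.01,0,0,0,-1]
    - [0,0,-0.008,0,0,0,-1]
    - [0,0,0,0,0,0,-1]
  squeeze: 45

```text
time_s: 4.75
ee_pos: [0.5383, -0.1707, 0.069]
eef_rot: [3.139, -0.0, 1.068]
force: [-0.1, 0.4, -3.2]
grip_width: 0.0584
grip_force: 45.0
```

Run:
```python
from h import *
print(ctrl.get_obs()["ee_pos"]);plan([.563,.132,.068],102.5,15)
```

```text
[ 0.53830058 -0.17070391  0.06903432]
[0.018, -0.008, 0.0, 0.0, 0.0, -0.048]
[0.019, -0.007, 0.0, 0.0, 0.0, -0.048]
[0.019, -0.006, 0.0, 0.0, 0.0, -0.048]
[0.019, -0.006, 0.0, 0.0, 0.0, -0.048]
[0.02, -0.005, 0.0, 0.0, 0.0, -0.048]
[0.02, -0.004, 0.0, 0.0, 0.0, -0.048]
[0.02, -0.003, 0.0, 0.0, 0.0, -0.048]
[0.02, -0.002, 0.0, 0.0, 0.0, -0.048]
[0.02, -0.001, 0.0, 0.0, 0.0, -0.048]
[0.02, 0.0, 0.0, 0.0, 0.0, -0.048]
[0.02, 0.001, 0.0, 0.0, 0.0, -0.048]
[0.02, 0.002, 0.0, 0.0, 0.0, -0.048]
[0.02, 0.003, 0.0, 0.0, 0.0, -0.048]
[0.02, 0.004, 0.0, 0.0, 0.0, -0.048]
[0.02, 0.005, 0.0, 0.0, 0.0, -0.048]
```

Call:
jog_arm:
  motion:
    - [0.018,-0.008,0,0,0,-0.048,-1]
    - [0.019,-0.007,0,0,0,-0.048,-1]
    - [0.019,-0.006,0,0,0,-0.048,-1]
    - [0.019,-0.006,0,0,0,-0.048,-1]
    - [0.02,-0.005,0,0,0,-0.048,-1]

```text
time_s: 5.25
ee_pos: [0.5457, -0.0696, 0.0673]
eef_rot: [-3.141, 0.0, 1.31]
force: [-0.6, -0.6, -4.0]
grip_width: 0.0588
grip_force: 45.0
```

Call:
jog_arm:
  motion:
    - [0.02,-0.004,0,0,0,-0.048,-1]
    - [0.02,-0.003,0,0,0,-0.048,-1]
    - [0.02,-0.002,0,0,0,-0.048,-1]
    - [0.02,-0.001,0,0,0,-0.048,-1]
    - [0.02,0,0,0,0,-0.048,-1]

```text
time_s: 5.75
ee_pos: [0.5525, 0.0309, 0.0673]
eef_rot: [-3.141, 0.0, 1.55]
force: [-0.9, 0.0, -2.9]
grip_width: 0.059
grip_force: 45.0
```

Call:
jog_arm:
  motion:
    - [0.02,0.001,0,0,0,-0.048,-1]
    - [0.02,0.002,0,0,0,-0.048,-1]
    - [0.02,0.003,0,0,0,-0.048,-1]
    - [0.012,0.004,0,0,0,-0.048,-1]
    - [0.01,0.003,0,0,0,-0.048,-1]

```text
time_s: 6.25
ee_pos: [0.561, 0.1138, 0.0673]
eef_rot: [-3.141, 0.0, 1.791]
force: [-0.3, -1.1, -3.0]
grip_width: 0.0581
grip_force: 45.0
```

Run:
```python
from h import *
a=snap("wrist","pics/w4.png");print(ctrl.get_obs())
plan([.563,.132,.050],102.5,1)
```

```text
{'time_s': 6.3, 'qpos': array([ 1.37729491e-01,  4.97064229e-01,  1.58907443e+00,  3.13052654e-04,
        1.05543376e+00, -8.60101414e-02]), 'joint_vel': array([-0.02716116, -0.00850512,  0.0145998 , -0.00207383, -0.00867916,
        0.0607337 ]), 'tau': array([ -4.76399213, -61.16826296, -31.18330836,  -0.33976712,
         0.06160302,   0.55278048]), 'ee_pos': array([0.56106056, 0.11479127, 0.06730025]), 'eef_rot': array([ 3.14154911e+00, -2.69651185e-04,  1.79438168e+00]), 'force': array([ 0.03887452,  1.4242955 , -2.92541786]), 'moment': array([0.06932821, 0.03515251, 0.05414314]), 'grip_force': 44.99781310558319, 'grip_width': 0.05845418561874699}
[0.016, 0.006, 0.017, 0.0, -0.0, 0.005]
```

View pics/w4.png

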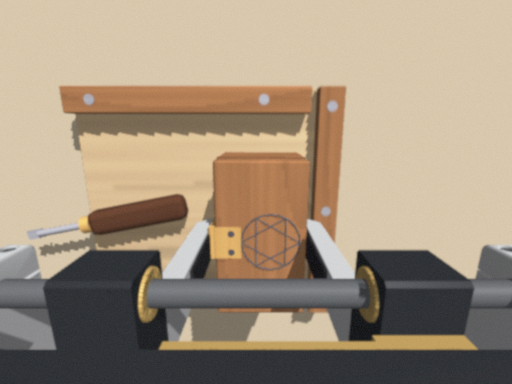

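The view shows the box square over the board. The side stop's lower edge is at row 111 (columns 65–312), the far stop's inner edge at about column 315, and the gouge is clear on the left. I'll measure yaw and the remaining distances.

Run:
```python
from h import *
im=cv2.imread("pics/w4.png");hsv=cv2.cvtColor(im,cv2.COLOR_BGR2HSV)
m=cv2.inRange(hsv,(0,130,50),(14,255,255))
# side stop: lower edge per column ; far stop: left edge per row
P=np.array([(c,np.flatnonzero(m[85:130,c]).max()+85.5) for c in range(70,305)])
Q=np.array([(np.flatnonzero(m[r,311:340]).min()+310.5,r) for r in range(125,215)])
def fit(P):
    vx,vy,x,y=cv2.fitLine(P.astype(np.float32),cv2.DIST_HUBER,0,.01,.01).ravel();return np.array([x,y]),np.array([vx,vy])
o=ctrl.get_obs();R=Rr.from_euler("xyz",o["eef_rot"])
for n,S in(("side",P),("far",Q)):
    p,v=fit(S);a,b=[ray("wrist",*(p+k*v),.026) for k in(-40,40)]
    print(n,p,v,"yaw",np.degrees(np.arctan2(*(b-a)[1::-1])),"tool",R.inv().apply(a-o["ee_pos"]),R.inv().apply(b-o["ee_pos"]))
m2=m.copy();m2[:140]=0;m2[320:]=0
ys=np.flatnonzero(m2[:,230:290].mean(1)>128);xs=np.flatnonzero(m2[165:200].mean(0)>128);print(ys.min(),ys.max(),xs)
print("edge at top of box, tool", [R.inv().apply(ray("wrist",262,r,.0926)-o["ee_pos"]) for r in(158,159,311)],[R.inv().apply(ray("wrist",c,180,.0926)-o["ee_pos"])[1] for c in(214,307.5)])
```

```text
side [174.5 112.4] [ 0.9999986  -0.00166421] yaw 12.886086358026821 tool [ 0.0818338  -0.09688428  0.0413181 ] [ 0.08191597 -0.034601    0.04132084]
far [314.62363 169.48473] [ 0.04810463 -0.9988423 ] yaw 102.92149068972986 tool [0.00306978 0.04563543 0.04130307] [0.06889456 0.04550792 0.04132081]
154 310 [215 216 217 218 219 220 221 222 223 224 225 226 227 228 229 230 231 232
 233 234 235 236 237 238 239 240 241 242 243 244 245 246 247 248 249 250
 251 252 253 254 255 256 257 258 259 260 261 262 263 264 265 266 267 268
 269 270 271 272 273 274 275 276 277 278 279 280 281 282 283 284 285 286
 287 288 289 290 291 292 293 294 295 296 297 298 299 300 301 302 303 304
 305 306 307 315 316 317 318 319 320 321 322 323 324 325 326 327 328 329
 330 331 332 333 334 335 336 337]
edge at top of box, tool [array([ 0.05336774,  0.00153382, -0.02528529]), array([ 0.05280516,  0.0015356 , -0.02528544]), array([-0.04605899,  0.00184863, -0.02531209])] [np.float64(-0.026067115998239864), np.float64(0.02777576346806663)]
```

Call:
jog_arm:
  motion:
    - [0.01,0.004,0,0,0,0,-1]
    - [0.01,0.004,0,0,0,0,-1]
    - [0,0,0.007,0,0,0,-1]
    - [0,0,0.007,0,0,0,-1]
    - [0,0,0.003,0,0,0,-1]

```text
time_s: 6.8
ee_pos: [0.5638, 0.1339, 0.0491]
eef_rot: [-3.14, 0.0, 1.787]
force: [0.0, 0.2, -2.8]
grip_width: 0.0583
grip_force: 45.0
```

Call:
jog_arm:
  motion:
    - [0,0,0.001,0,0,0,-1]
    - [0,0,0.001,0,0,0,-1]
    - [0,0,0.001,0,0,0,-1]
    - [0,0,0,0,0,0,-1]

```text
time_s: 7.2
ee_pos: [0.5645, 0.1342, 0.0475]
eef_rot: [3.141, 0.0, 1.788]
force: [0.6, -0.2, -3.4]
grip_width: 0.0583
grip_force: 45.0
```

Call:
jog_arm:
  motion:
    - [0,0,0.0007,0,0,0,-1]
    - [0,0,0,0,0,0,-1]
    - [0,0,0,0,0,0,-1]

```text
time_s: 7.5
ee_pos: [0.5645, 0.1343, 0.0469]
eef_rot: [3.141, 0.0, 1.788]
force: [0.1, 0.0, -2.5]
grip_width: 0.0588
grip_force: 45.0
```

Call:
jog_arm:
  motion:
    - [0,0,0.0005,0,0,0,-1]
    - [0,0,0,0,0,0,-1]
    - [0,0,0,0,0,0,-1]

```text
time_s: 7.8
ee_pos: [0.5646, 0.1343, 0.0467]
eef_rot: [3.141, 0.0, 1.788]
force: [-0.9, -1.3, 4.6]
grip_width: 0.0584
grip_force: 45.0
```

Call:
jog_arm:
  motion:
    - [0.002,0,-0.0002,0,0,0,-1]
    - [0.002,0,0,0,0,0,-1]
    - [0.001,0,0,0,0,0,-1]
    - [0,0.002,0,0,0,0,-1]
    - [0,0.002,0,0,0,0,-1]

```text
time_s: 8.3
ee_pos: [0.5662, 0.1402, 0.0467]
eef_rot: [-3.139, -0.0, 1.788]
force: [-9.4, -2.8, 13.3]
grip_width: 0.0587
grip_force: 45.0
```

```bash
cat >> h.py <<'E'
def st():
    o=ctrl.get_obs();R=Rr.from_euler("xyz",o["eef_rot"]);print("tool-frame force",R.inv().apply(o["force"]).round(2),"mom",R.inv().apply(o["moment"]).round(2),"pos",o["ee_pos"].round(4),"rot",np.round(o["eef_rot"],4))
E
python3 - <<'E'
from h import *
st()
E
```

```text
tool-frame force [ -0.75  -9.79 -13.32] mom [ 2.15 -0.17  0.01] pos [0.5662 0.1402 0.0467] rot [-3.1388e+00 -4.0000e-04  1.7879e+00]
```

Call:
jog_arm:
  motion:
    - [0,0,-0.0004,0,0,0,-1]
    - [0,0,0,0,0,0,-1]

```text
time_s: 8.5
ee_pos: [0.5666, 0.1403, 0.0467]
eef_rot: [-3.14, -0.0, 1.788]
force: [-4.8, -2.6, 6.7]
grip_width: 0.0588
grip_force: 45.0
```

Call:
jog_arm:
  motion:
    - [0.001,0,0,0,0,0,-1]
    - [0.001,0,0,0,0,0,-1]
    - [0,0,0,0,0,0,-1]

```text
time_s: 8.8
ee_pos: [0.5667, 0.1422, 0.0467]
eef_rot: [-3.141, -0.0, 1.788]
force: [0.5, -2.2, 1.8]
grip_width: 0.0586
grip_force: 45.0
```

Run:
```python
from h import *
st();a=snap("wrist","pics/w5.png");cv2.imwrite("pics/w5c.png",cv2.resize(a[80:240,190:390,::-1],None,fx=3.7,fy=3.7))
```

```text
tool-frame force [-2.25  0.05 -1.83] mom [ 0.27 -0.44 -0.1 ] pos [0.5667 0.1422 0.0467] rot [-3.1414e+00 -1.0000e-04  1.7879e+00]
```

View pics/w5c.png

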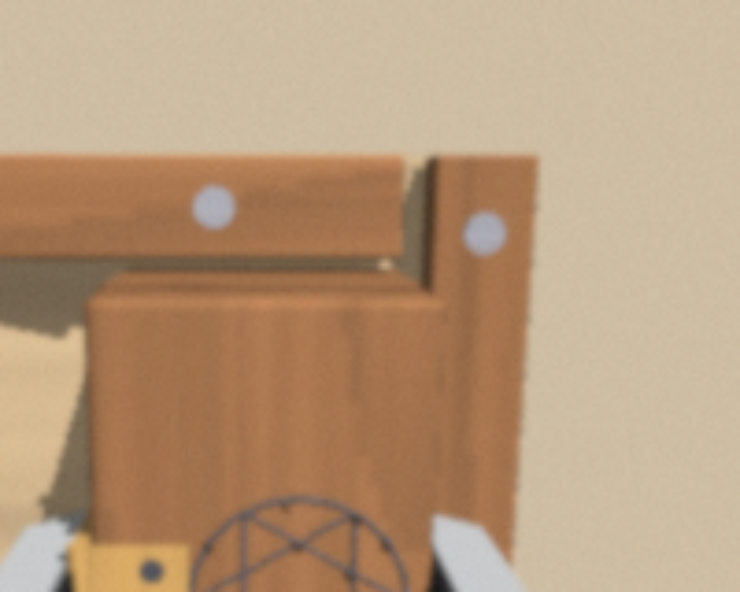

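The close-up shows the box almost in the corner, with a gap of about 3 mm to the side stop and a few mm to the far stop. I'll creep in.

Call:
jog_arm:
  motion:
    - [0.001,0.001,0,0,0,0,-1]
    - [0.001,0.001,0,0,0,0,-1]
    - [0,0,0,0,0,0,-1]

```text
time_s: 9.15
ee_pos: [0.5683, 0.1446, 0.0467]
eef_rot: [-3.141, -0.0, 1.788]
force: [-0.2, -2.7, 2.0]
grip_width: 0.0589
grip_force: 45.0
```

Call:
jog_arm:
  motion:
    - [0.001,0.001,0,0,0,0,-1]
    - [0,0,0,0,0,0,-1]

```text
time_s: 9.35
ee_pos: [0.569, 0.1456, 0.0467]
eef_rot: [-3.141, 0.0, 1.788]
force: [-2.9, -3.6, 2.3]
grip_width: 0.0586
grip_force: 45.0
```

Run:
```python
from h import *
st()
```

```text
tool-frame force [-2.91 -3.64 -2.26] mom [ 0.64 -0.66 -0.2 ] pos [0.569  0.1456 0.0467] rot [-3.1411e+00  2.0000e-04  1.7881e+00]
```

Call:
jog_arm:
  motion:
    - [0.0007,0,0,0,0,0,-1]
    - [0,0,0,0,0,0,-1]

```text
time_s: 9.55
ee_pos: [0.569, 0.1457, 0.0468]
eef_rot: [-3.141, 0.001, 1.788]
force: [-1.6, -7.0, 2.4]
grip_width: 0.0588
grip_force: 45.0
```

Call:
jog_arm:
  motion:
    - [0,0.0007,0,0,0,0,-1]
    - [0,0,0,0,0,0,-1]

```text
time_s: 9.75
ee_pos: [0.5692, 0.1457, 0.0468]
eef_rot: [-3.14, 0.001, 1.788]
force: [-5.8, -9.0, 5.9]
grip_width: 0.0588
grip_force: 45.0
```

Run:
```python
from h import *
st()
```

```text
tool-frame force [-7.52 -7.61 -5.89] mom [ 1.47 -1.42 -0.25] pos [0.5692 0.1457 0.0468] rot [-3.1399e+00  1.0000e-03  1.7879e+00]
```

Call:
jog_arm:
  motion:
    - [0,0.0006,-0.0001,0,0,0,-1]
    - [0,0,0,0,0,0,-1]
    - [0,0,0,0,0,0,-1]
  squeeze: 55

```text
time_s: 10.05
ee_pos: [0.5694, 0.1457, 0.0468]
eef_rot: [-3.139, 0.001, 1.788]
force: [-8.0, -8.6, 6.0]
grip_width: 0.0584
grip_force: 55.0
```

Run:
```python
from h import *
st();a=snap("wrist","pics/w6.png");b=snap("top","pics/t6.png")
st()
c=cv2.resize(a[80:240,190:390,::-1],None,fx=3.7,fy=3.7)
cv2.imwrite("pics/w6c.png",c)
```

```text
tool-frame force [-6.65 -9.66 -5.99] mom [ 1.97 -1.45 -0.29] pos [0.5694 0.1457 0.0468] rot [-3.139e+00  1.000e-03  1.788e+00]
tool-frame force [-7.75 -9.05 -6.21] mom [ 1.88 -1.45 -0.22] pos [0.5695 0.1458 0.0468] rot [-3.1391e+00  1.0000e-03  1.7880e+00]
```

View pics/w6c.png

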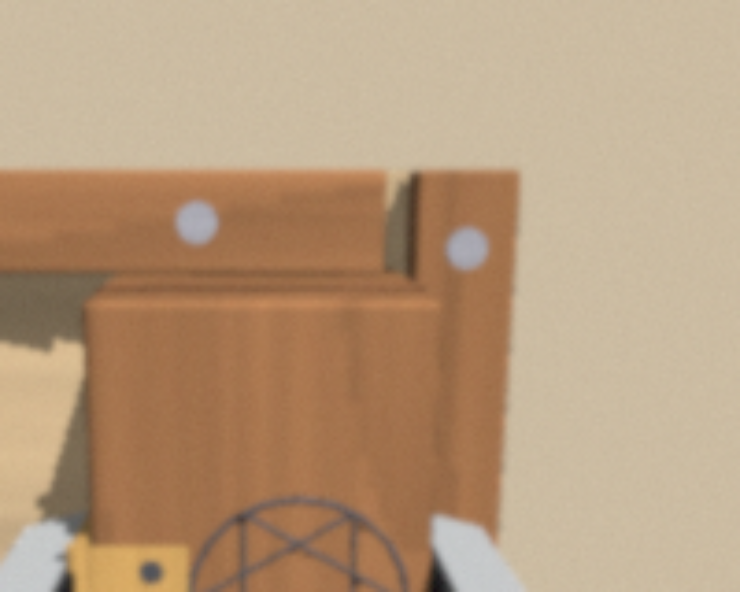

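Call:
jog_arm:
  motion:
    - [0,0,-0.0004,0,0,0,-1]
    - [0,0.0007,0,0,0,0,-1]
    - [0,0,0,0,0,0,-1]

```text
time_s: 10.45
ee_pos: [0.57, 0.1459, 0.0468]
eef_rot: [-3.139, 0.001, 1.788]
force: [-5.6, -8.5, 3.6]
grip_width: 0.0583
grip_force: 55.0
```

Run:
```python
from h import *
st()
```

```text
tool-frame force [-7.07 -7.32 -3.58] mom [ 1.64 -1.41 -0.24] pos [0.57   0.1459 0.0468] rot [-3.1387e+00  9.0000e-04  1.7879e+00]
```

Call:
jog_arm:
  motion:
    - [0,0.0007,-0.0002,0,0,0,-1]
    - [0.0003,0,0,0,0,0,-1]
    - [0,0,0,0,0,0,-1]

```text
time_s: 10.75
ee_pos: [0.5708, 0.1462, 0.0469]
eef_rot: [-3.139, 0.001, 1.788]
force: [-4.6, -9.9, 1.6]
grip_width: 0.0583
grip_force: 55.0
```

Run:
```python
from h import *
st()
```

```text
tool-frame force [-8.64 -6.61 -1.56] mom [ 1.39 -1.73 -0.23] pos [0.5708 0.1462 0.0469] rot [-3.1390e+00  1.3000e-03  1.7879e+00]
```

The back was only sliding against friction and isn't on the far stop yet. I'll keep going along tool y.

Call:
jog_arm:
  motion:
    - [-0.0002,0.0007,0,0,0,0,-1]
    - [0,0.0007,0,0,0,0,-1]
    - [0,0,0,0,0,0,-1]

```text
time_s: 11.05
ee_pos: [0.5719, 0.1464, 0.0469]
eef_rot: [-3.138, 0.001, 1.788]
force: [-6.1, -8.6, 1.3]
grip_width: 0.0584
grip_force: 55.0
```

Run:
```python
from h import *
st()
```

```text
tool-frame force [-7.09 -7.8  -1.3 ] mom [ 1.77 -1.46 -0.26] pos [0.5719 0.1464 0.0469] rot [-3.1382e+00  1.0000e-03  1.7879e+00]
```

Call:
jog_arm:
  motion:
    - [0,0.0007,0,0,0,0,-1]
    - [0,0,0,0,0,0,-1]
    - [0,0,0,0,0,0,-1]

```text
time_s: 11.35
ee_pos: [0.572, 0.1464, 0.0469]
eef_rot: [-3.137, 0.001, 1.788]
force: [-11.3, -10.9, 6.1]
grip_width: 0.0586
grip_force: 55.0
```

Run:
```python
from h import *
st()
```

```text
tool-frame force [ -8.22 -13.46  -6.06] mom [ 2.7  -1.5  -0.25] pos [0.572  0.1464 0.0469] rot [-3.1368e+00  1.0000e-03  1.7880e+00]
```

That's contact with the far stop. I'll press both a bit more firmly.

Call:
jog_arm:
  motion:
    - [0,0.0007,-0.0003,0,0,0,-1]
    - [0.0007,0,-0.0003,0,0,0,-1]
    - [0,0,0,0,0,0,-1]
    - [0,0,0,0,0,0,-1]
  squeeze: 60

```text
time_s: 11.75
ee_pos: [0.5721, 0.1465, 0.047]
eef_rot: [-3.135, 0.002, 1.788]
force: [-11.7, -15.0, 3.6]
grip_width: 0.0582
grip_force: 60.0
```

Run:
```python
from h import *
st()
```

```text
tool-frame force [-12.16 -14.71  -3.52] mom [ 3.2  -2.36 -0.12] pos [0.5721 0.1465 0.047 ] rot [-3.1349e+00  1.9000e-03  1.7878e+00]
```

Call:
jog_arm:
  motion:
    - [0.0003,0.0006,-0.0001,0,0,0,-1]
    - [0,0,0,0,0,0,-1]
    - [0,0,0,0,0,0,-1]
    - [0,0,0,0,0,0,-1]

```text
time_s: 12.15
ee_pos: [0.5721, 0.1465, 0.047]
eef_rot: [-3.134, 0.002, 1.788]
force: [-16.5, -18.9, 6.0]
grip_width: 0.0585
grip_force: 60.0
```

Run:
```python
from h import *
st();a=snap("wrist","pics/w7.png");st()
cv2.imwrite("pics/w7c.png",cv2.resize(a[80:300,160:380,::-1],None,fx=2.7,fy=2.7))
```

```text
tool-frame force [-14.93 -20.18  -5.81] mom [ 4.02 -2.67 -0.16] pos [0.5721 0.1465 0.047 ] rot [-3.1335e+00  2.2000e-03  1.7877e+00]
tool-frame force [-14.44 -19.73  -6.41] mom [ 3.99 -2.72 -0.16] pos [0.5721 0.1465 0.047 ] rot [-3.1334e+00  2.2000e-03  1.7877e+00]
```

View pics/w7c.png

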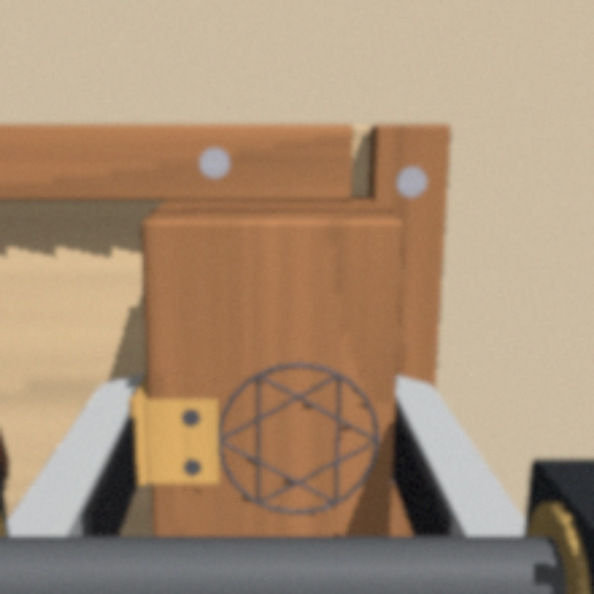

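Call:
jog_arm:
  motion:
    - [0,-0.0007,0,0,0,0,-1]
    - [0.0006,0,0,0,0,0,-1]
    - [0,0,0,0,0,0,-1]
    - [0,0.0002,0,0,0,0,-1]
    - [0,0,0,0,0,0,-1]

```text
time_s: 12.7
ee_pos: [0.5721, 0.1466, 0.0471]
eef_rot: [-3.135, 0.003, 1.788]
force: [-11.0, -20.5, 4.6]
grip_width: 0.0582
grip_force: 60.0
```

Run:
```python
from h import *
st()
```

```text
tool-frame force [-17.7  -15.2   -4.41] mom [ 3.39 -3.33 -0.17] pos [0.5721 0.1466 0.0471] rot [-3.1347e+00  2.9000e-03  1.7876e+00]
```

Call:
jog_arm:
  motion:
    - [0,0.0003,0,0,0,0,-1]
    - [0,0,0,0,0,0,-1]
    - [0,0,0,0,0,0,-1]
    - [0,0,0,0,0,0,-1]
    - [0,0,0,0,0,0,-1]

```text
time_s: 13.2
ee_pos: [0.5721, 0.1466, 0.0471]
eef_rot: [-3.134, 0.003, 1.788]
force: [-14.0, -20.4, 6.2]
grip_width: 0.0582
grip_force: 60.0
```

Run:
```python
from h import *
st();print(ctrl.hand_in())
```

```text
tool-frame force [-16.98 -18.07  -5.97] mom [ 3.81 -3.38 -0.14] pos [0.5721 0.1466 0.0471] rot [-3.1340e+00  2.9000e-03  1.7876e+00]
the job is handed in; nothing more can be done
None
```

The job is handed in, but no verdict came back: the hasp is shut, and the box sits flat in the corner with the hasp facing away from the stops, still gripped at 60 N and pushed at about 17 N towards the side stop and 18 N towards the far stop (wrist readings, so friction takes some of that).

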